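# Slide the inspection lens to its red stop

### The job

Bring the inspection lens to its next viewing position over the sorting tray: with a fingertip press the blue pad in the middle of the lens carriage well down to free its brake, keep it pressed and push the carriage along the rail until it rests against the red stop, then let go so that the brake grips again. Do not force the carriage along with the brake on, do not touch the lens or its arm, and leave the bottle, the jar and the forceps where they are.

Things in the scene. Friction and masses are not known exactly. Their poses are not given: they have to be found in the camera images.
- rail: Fixed unit: a straight aluminium rail, 400 mm long, 50 mm wide, top 34 mm above the table, with a white open tray (230 x 360 mm, 53 mm high) parallel to it on the far side. Origin: middle of the rail, at table height. y runs along the rail, x points across it towards the tray (walls at 90 and 320 mm), z up. Its place and yaw differ each time.
- carriage: The lens carriage, which slides along the rail. Origin: on the rail's centre line under its middle, at table height; axes as the rail's. Black plastic, 84 mm long along the rail, 72 mm across, with a raised cheek at each end (14 mm thick, top 72 mm above the table); the blue pad fills the 56 mm gap between the cheeks. Pad up: a friction brake clamps it (25 N or more to shove). Pad pressed: it slides with 1 to 2 N.
- pad (a joint): How far the blue brake pad is pressed down, m: 0 up (brake on), 0.008 fully down. Sprung: starts to move at about 6 N, fully down at about 10 N, comes up by itself. The brake lets go over the first millimetre; press 3 to 6 mm deep to be safe.
- pad_top (a point): Centre of the top face (white dot) of the blue pad: 50 mm across the rail, 52 mm along it, 64 mm above the table when up, 8 mm below the cheek tops. The pad moves straight down when pressed and travels with the carriage. Friction of a fingertip pressing on it, or the cheek ahead of the finger, carries the carriage along.
- lens: Round lens in a steel ring, 98 mm across, 95 mm above the table, centred 205 mm from the rail's centre line over the tray, on a 10 mm thick steel arm that leaves the carriage's tray side and rises above pad height 70 mm from the centre line. Travels with the carriage; not to be touched. Origin: on the rail's centre line at table height, under the carriage's middle.
- red_stop: The red clamp block on the rail, fixed: 18 mm long along the rail, 74 mm across, top 60 mm above the table. Origin: on the rail's centre line at table height, in the middle of the block. It may be at either end (+y or -y of the carriage). The carriage rests against it when the middles of the two are 51 mm apart.
- grey_stop: The grey clamp block, like the red one, near the other end of the rail: not the target.
- wash_bottle: White bottle with a red cap, 64 mm across, 150 mm high, loose; leave alone. Origin at the centre of its underside.
- jar: Glass sample jar with a white lid, 52 mm across, 60 mm high, loose; leave alone. Origin at the centre of its underside.
- forceps: Steel forceps, 130 mm long, 8 mm high, lying on the table on the robot's side of the rail, loose; leave alone. Origin near their middle, length along x.

How it is judged:
On the way, in this order (a step that is already met when the one before it is completed fails the run):
1. the blue pad is pressed down at least 0.8 mm with the carriage still where it started (within 10 mm) (value of joint pad above 0.0008 m and distance of carriage from where it was at the start of the episode below 0.01 m), for 0.1 s.
2. the carriage stands against the red stop (gap under 3 mm) (horizontal distance between carriage and red_stop below 0.054 m), for 0.1 s.
At the end, for the whole second after the job is handed in: The carriage is at rest against the red stop with a gap under 3 mm (middles under 54 mm apart), the blue pad is up again (under 0.6 mm down), and the bottle, jar and forceps are within 15 mm of where they stood (horizontal distance between carriage and red_stop below 0.054 m and value of joint pad below 0.0006 m and linear speed of carriage below 0.003 m/s and distance of each of wash_bottle, jar, forceps from where it was at the start of the episode below 0.015 m); the robot touches nothing.
It fails at once if the carriage is forced along (pushed with over 15 N and moving faster than 10 mm/s) with its brake on (pad down less than 0.8 mm) (value of joint pad below 0.0008 m and linear speed of carriage above 0.01 m/s and contact force between any of the fingers, the arm and carriage above 15 N).
It fails at once if the robot touches the lens or its arm (over 0.5 N) (contact force between any of the fingers, the arm and lens above 0.5 N).
It fails at once if the bottle, jar or forceps is moved or lifted by more than 15 mm (distance of any of wash_bottle, jar, forceps from where it was at the start of the episode above 0.015 m).
It also fails if it takes over 40 s, if anything falls off the work surface, if the arm or the gripper's body presses on something with over 40 N, if the wrist force passes 120 N, or if a joint passes its speed limit or range.

### The arm

A 6-joint arm with a two-finger parallel gripper is mounted at the origin on the work surface. World frame = base frame: x ahead of the robot, y to its left, z up, the work surface at z = 0. Lengths are in m, angles in rad, forces in N, time in s.
With the tool pointing down it reaches from about 0.375 to 0.825 m from the base axis. Payload 5.5 kg.
Tool frame: the origin (TCP) lies at the very end of the fingers, on their centre line; the grasp point (between the pads) lies 19 mm behind it (robot.grasp_offset is the z of the grasp point in the tool frame, in m); z points along the fingers, y is the line along which they close (so a half turn about z gives the same grasp; the last joint's range is limited). The gripper opens to 85 mm and grips with 20 to 120 N. Pads are 22 mm wide; open, the fingers measure 114 mm over their backs; the gripper's body (76 mm by 85 mm) begins 54 mm behind the grasp point. The pads swing forward as they close: fully open they stand 13 mm farther back than shut.
Start: joints at [-1.185, 0.314, -0.047, 1.21, 0, 1.571], TCP at [0.226, -0.556, 0.231] pointing down, gripper open.
Joint ranges: [-2.67, 2.67], [-0.69, 1.73], [-1.03, 1.25], [-2.08, 2.16], [-1.42, 1.45], [-3.14, 3.14]. Speed limits (rad/s): [2.39, 2.39, 3.01, 3.14, 3.14, 3.14].

### API

Orientations are given as [roll, pitch, yaw] about the fixed x, y, z axes, in that order (R = Rz(yaw) Ry(pitch) Rx(roll)).
In Python, from workcell import robot, vision, ticket gives the robot as it stands.
- The arm moves only by the tool send_rows, never from a script. Its argument "plan" is a list of rows, each a list of 5 numbers: the opening, from 0 (shut) to 1 (fully open), then the shift along the tool's x, y, z in m, then the turn about the tool's z in degrees. A call has exactly 5 rows; each row shifts and turns the commanded pose from where the row before left it, along the tool's axes as they then stand; what a row does not reach is not made up. A row lasts 1/8 s, in which the tool goes at most 62.5 mm and 10.7 degrees, less where a joint would pass 70% of its speed; a pose out of reach is approached as far as the arm can. A call is refused whole if a number of a shift passes 0.0625 or a number of a turn 10.7, either way. A call with a gripper value outside its range is refused whole. The fingers move at their own pace and stop on an object; the grip force is fixed at half the most. Time passes only in rows, so rows that do not move let the fingers close, or fill a call up. It gives the time, the measured TCP pose, the force, the opening and the grip force at its end, in the units of the state.
- robot.read_state(): the state, without advancing time (a new reading comes with each control period).
- vision.capture(name): name is "scene" or "top"; returns a dict with "frame" (400x640x3 uint8, red, green, blue), "depth" (400x640 float32, m along the optical axis (not along the pixel's ray), 0 where there is no reading), "K" (3x3 intrinsics, pixels), "R" (3x3) and "t" (3): a world point X has camera coordinates R X + t. Camera axes: x right, y down, z forward; pixel columns grow to the right and rows downward; lengths in m; the calibration is good to about 2 mm. A picture is of the moment at which its call begins.
- ticket.finish_job(): hands the job in; it is judged then, once.
The state is a dict: "time": time; "q": joint angles; "joint_vel": joint speeds; "joint_torque": joint torques, N m; "position": TCP position; "tcp_rot": TCP orientation; "ft_force": force on the tool from outside, world axes, zero at the start; "ft_torque": the same for the moment, N m; "opening": finger opening in m; "gripper_force": force on a finger pad.
Only numpy, scipy, OpenCV 4.12 (cv2) and the standard library are available. Lean on these libraries where they do the work, as an engineer would, in place of code of your own. Each camera call takes 0.05 s, during which the arm holds its last target. There are 200 camera calls.

## Working session

There is one attempt and no reset: what is moved stays moved. The work goes in short steps, Python scripts to look and compute and a tool call to move; the robot and the scene stay as the last step left them, time stands still between calls to the robot, and variables do not carry over. Pictures are saved under pics/ and viewed, at most 10 in all, crops included, and the job is handed in when it is done.

Besides the shell and the picture viewer there is one more tool, called after ">>>" as name(argument=value, ...), one argument or row to a line, values as JSON. send_rows: Moves the arm, as the interface text tells. Its arguments: {"type":"object","properties":{"plan":{"type":"array"}},"required":["plan"]}

```bash
mkdir -p pics; python3 - <<'E'
from workcell import robot, vision
import cv2,numpy as np
for n in("top","scene"):
    c=vision.capture(n); cv2.imwrite(f"pics/{n}0.png",c["frame"][:,:,::-1]); np.savez(f"{n}0.npz",**c)
s=robot.read_state(); print({k:s[k] for k in("time","position","tcp_rot","ft_force","opening")})
E
```

```text
{'time': 0.1, 'position': array([ 0.22559157, -0.55543587,  0.23051252]), 'tcp_rot': array([-3.14007972e+00, -1.54495913e-05,  3.85793222e-01]), 'ft_force': array([0.52660667, 0.80754022, 0.67523823]), 'opening': 0.0853166596957761}
```

View pics/top0.png

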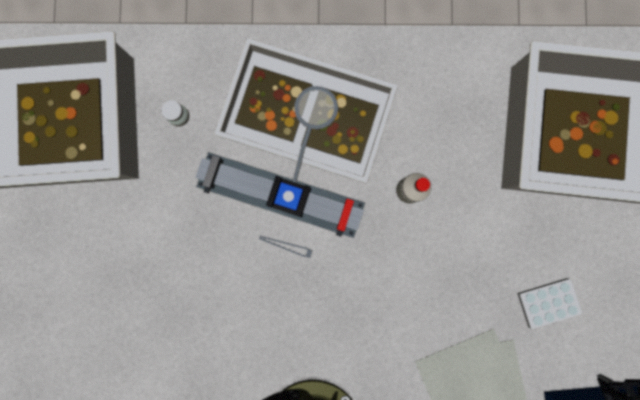

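View pics/scene0.png

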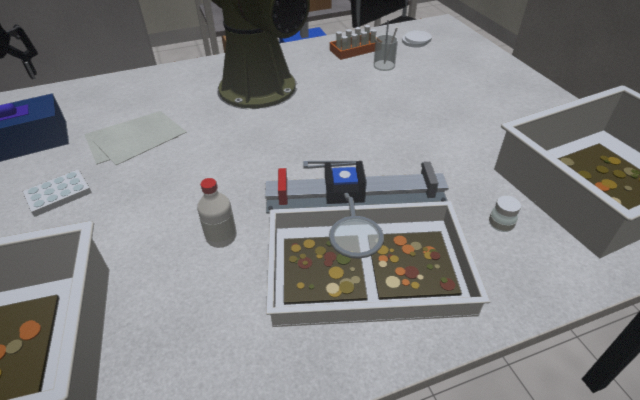

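The top view shows the pad at (289,196), red stop at (346,216), grey stop at (210,172), forceps around (288,246) and bottle at (415,187). The red stop is on the robot's right (-y). Next I measure these by colour.

```bash
cat > m.py <<'E'
import numpy as np,cv2
def pts(c,mask,zmin,zmax):
    v,u=np.nonzero(mask&(c["depth"]>0)); d=c["depth"][v,u]
    P=np.linalg.inv(c["K"])@np.vstack([u,v,np.ones_like(u)])*d
    X=(c["R"].T@(P-c["t"][:,None])).T
    k=(X[:,2]>zmin)&(X[:,2]<zmax); return X[k]
def masks(c):
    h=cv2.cvtColor(c["frame"],cv2.COLOR_RGB2HSV).astype(int); H,S,V=h[...,0],h[...,1],h[...,2]
    return dict(blue=(H>105)&(H<128)&(S>150)&(V>90),red=((H<6)|(H>174))&(S>150)&(V>80))
def rect(X): # minAreaRect in mm
    return cv2.minAreaRect((X[:,:2]*1000).astype(np.float32))
def rep(c):
    o={}
    for n,(a,b) in dict(blue=(.045,.08),red=(.05,.075)).items():
        m=masks(c)[n]; X=pts(c,m,a,b)
        if len(X)>5:
            o[n]=rect(X); print(n,len(X),X.mean(0).round(4),np.median(X[:,2]).round(4),o[n])
    return o
E
python3 - <<'E'
from m import *
from workcell import robot
print(robot.read_state()["tcp_rot"])
for n in("top","scene"):
    c=dict(np.load(n+"0.npz")); print(n,c["t"],(-c["R"].T@c["t"]).round(3)); rep(c)
    # red stop only in region; rail top yaw
    X=pts(c,np.ones(c["depth"].shape,bool),.026,.042)
    X=X[(abs(X[:,0]-.55)<.2)&(abs(X[:,1])<.3)]; print("rail",len(X),rect(X))
    if n=="top":
        for lab,(u0,u1,v0,v1),z in(("forceps",(255,318,230,262),(.003,.03)),("bottle",(390,440,165,210),(.06,.2)),("lens",(292,340,84,132),(.085,.12))):
            m=np.zeros(c["depth"].shape,bool);m[v0:v1,u0:u1]=1
            X=pts(c,m,*z); print(lab,len(X),X.min(0).round(3) if len(X) else '',X.max(0).round(3) if len(X) else '')
E
```

```text
[-3.14007972e+00 -1.54495913e-05  3.85793222e-01]
top [-0.0108019   0.5445434   0.99296253] [ 0.476 -0.017  1.028]
blue 404 [0.5419 0.0592 0.0624] 0.0629 ((542.7906494140625, 59.52858352661133), (54.20893478393555, 51.88414001464844), 72.11846160888672)
red 229 [ 0.501  -0.07    0.0586] 0.0587 ((500.763916015625, -70.26502990722656), (16.52806854248047, 73.25702667236328), 72.28465270996094)
rail 2596 ((604.107666015625, 25.39471435546875), (506.8088684082031, 289.40093994140625), 89.71143341064453)
forceps 220 [ 0.391 -0.002  0.003] [0.462 0.141 0.011]
bottle 731 [ 0.53  -0.256  0.06 ] [ 0.593 -0.193  0.153]
lens 1506 [ 0.683 -0.052  0.091] [0.785 0.044 0.103]
scene [-0.17893383 -0.32241186  1.3716556 ] [ 1.214 -0.241  0.696]
blue 254 [0.5462 0.0592 0.0646] 0.0646 ((544.3200073242188, 59.60567092895508), (50.83134078979492, 49.31941604614258), 73.76446533203125)
red 147 [ 0.5056 -0.0702  0.0605] 0.0604 ((504.16552734375, -69.43872833251953), (13.230793952941895, 68.74446105957031), 73.21794891357422)
rail 3559 ((609.2266235351562, 12.514068603515625), (537.0459594726562, 279.1859436035156), 89.6765365600586)
```

Both cameras agree: pad at about (0.5435, 0.0595), red stop at (0.5025, -0.070). They are 136 mm apart, so the travel is about 85 mm. Rail yaw is about -17.5°. I'll turn the tool by +39.6° so tool y lies along the rail towards the red stop, and shut the gripper.

>>> send_rows(
  plan=[
    [0, 0, 0, 0, 9.9],
    [0, 0, 0, 0, 9.9],
    [0, 0, 0, 0, 9.9],
    [0, 0, 0, 0, 9.9],
    [0, 0, 0, 0, 0],
  ],
)

```text
time: 0.72
position: [0.2257, -0.5556, 0.2309]
tcp_rot: [-3.141, 0.001, -0.304]
ft_force: [-0.6, 0.3, -0.4]
opening: -0.0002
gripper_force: 0.0
```

>>> send_rows(
  plan=[
    [0, 0.01, -0.058, 0, 0],
    [0, 0.01, -0.058, 0, 0],
    [0, 0.01, -0.058, 0, 0],
    [0, 0.01, -0.058, 0, 0],
    [0, 0.01, -0.058, 0, 0],
  ],
)

```text
time: 1.35
position: [0.3612, -0.2926, 0.2313]
tcp_rot: [-3.142, -0.0, -0.302]
ft_force: [1.1, -0.0, -0.6]
opening: 0.0001
gripper_force: 0.0
```

>>> send_rows(
  plan=[
    [0, 0.01, -0.058, 0, 0],
    [0, 0.01, -0.058, 0, 0],
    [0, 0.01, -0.058, 0, 0],
    [0, 0.01, -0.058, 0, 0],
    [0, 0.01, -0.058, 0, 0],
  ],
)

```text
time: 1.98
position: [0.4789, -0.0892, 0.2329]
tcp_rot: [-3.087, 0.001, -0.216]
ft_force: [-0.1, -0.0, 0.7]
opening: -0.0002
gripper_force: 0.0
```

>>> send_rows(
  plan=[
    [0, 0, 0, 0, 0],
    [0, 0, 0, 0, 0],
    [0, 0, 0, 0, 0],
    [0, 0, 0, 0, 0],
    [0, 0, 0, 0, 0],
  ],
)

```text
time: 2.6
position: [0.4782, -0.0911, 0.233]
tcp_rot: [-3.088, 0.001, -0.223]
ft_force: [0.6, 0.5, -0.5]
opening: 0.0
gripper_force: 0.0
```

```bash
python3 - <<'E'
from workcell import robot
s=robot.read_state(); print(s["q"],s["position"],s["tcp_rot"])
E
```

```text
[-0.22462728  0.10071761 -0.3091139   1.161957    0.05357579  3.14038293] [ 0.47818871 -0.09108168  0.23303945] [-3.08801570e+00  9.27406330e-04 -2.23419297e-01]
```

Joint 6 has hit its limit (yaw = q1 - q6 + π). I'll turn the other way instead, to tool yaw 72.5° with tool x along the rail.

>>> send_rows(
  plan=[
    [0, 0, 0, 0, -10.6],
    [0, 0, 0, 0, -10.6],
    [0, 0, 0, 0, -10.6],
    [0, 0, 0, 0, -10.6],
    [0, 0, 0, 0, -10.6],
  ],
)

```text
time: 3.22
position: [0.4783, -0.0909, 0.233]
tcp_rot: [-3.109, -0.042, 0.707]
ft_force: [0.2, -1.1, 0.5]
opening: -0.0
gripper_force: 0.0
```

>>> send_rows(
  plan=[
    [0, 0, 0, 0, -10.6],
    [0, 0, 0, 0, -10.6],
    [0, 0, 0, 0, -10.6],
    [0, 0, 0, 0, 0],
    [0, 0, 0, 0, 0],
  ],
)

```text
time: 3.85
position: [0.4783, -0.0908, 0.233]
tcp_rot: [-3.136, -0.053, 1.254]
ft_force: [-0.1, -0.3, -0.6]
opening: -0.0002
gripper_force: 0.0
```

```bash
cat > go.py <<'E'
from workcell import robot
import numpy as np,sys
from scipy.spatial.transform import Rotation as Ro
s=robot.read_state(); R=Ro.from_euler("xyz",s["tcp_rot"]).as_matrix()
print(s["time"],s["q"].round(3),s["position"].round(4),s["tcp_rot"].round(3),s["ft_force"].round(1))
if len(sys.argv)>1: print("tool shift",(R.T@(np.array(sys.argv[1:4],float)-s["position"])).round(4)); print("tool axes in world\n",R.round(3))
E
python3 go.py .5415 .060 .12
```

```text
3.85 [-0.224  0.101 -0.309  1.162  0.054  1.664] [ 0.4783 -0.0908  0.233 ] [-3.136 -0.053  1.254] [-0.1 -0.3 -0.6]
tool shift [0.1567 0.0138 0.1214]
tool axes in world
 [[ 0.311  0.95   0.011]
 [ 0.949 -0.311  0.053]
 [ 0.053 -0.006 -0.999]]
```

The 3° tilt stays, but it is harmless for pressing. Next I move over the pad and come down to z = 0.12.

>>> send_rows(
  plan=[
    [0, 0.04, 0.0034, 0.002, 0],
    [0, 0.04, 0.0034, 0.002, 0],
    [0, 0.04, 0.0034, 0.002, 0],
    [0, 0.0367, 0.0036, 0.05, 0],
    [0, 0, 0, 0.065, 0],
  ],
)

```text
refused, shift out of range in row 5
```

>>> send_rows(
  plan=[
    [0, 0.04, 0.0034, 0.002, 0],
    [0, 0.04, 0.0034, 0.002, 0],
    [0, 0.04, 0.0034, 0.002, 0],
    [0, 0.0367, 0.0036, 0.05, 0],
    [0, 0, 0, 0.06, 0],
  ],
)

```text
time: 4.47
position: [0.5438, 0.0624, 0.1256]
tcp_rot: [-3.14, -0.056, 1.258]
ft_force: [-0.2, -0.3, 0.4]
opening: -0.0002
gripper_force: 0.0
```

```bash
python3 go.py .5415 .060 .075; python3 - <<'E'
from workcell import vision
import cv2
for n in("top","scene"):
    c=vision.capture(n); f=c["frame"][:,:,::-1]
    f=f[120:280,200:440] if n=="top" else f[80:280,220:480]
    cv2.imwrite(f"pics/{n}1.png",cv2.resize(f,None,fx=3,fy=3)[:600,:800])
E
```

```text
4.475 [ 0.083  0.265 -0.364  0.922  0.052  1.967] [0.5438 0.0624 0.1256] [-3.14  -0.056  1.258] [-0.2 -0.3  0.4]
tool shift [-0.0058 -0.0014  0.0503]
tool axes in world
 [[ 0.307  0.951  0.016]
 [ 0.95  -0.308  0.053]
 [ 0.056 -0.001 -0.998]]
```

View pics/scene1.png

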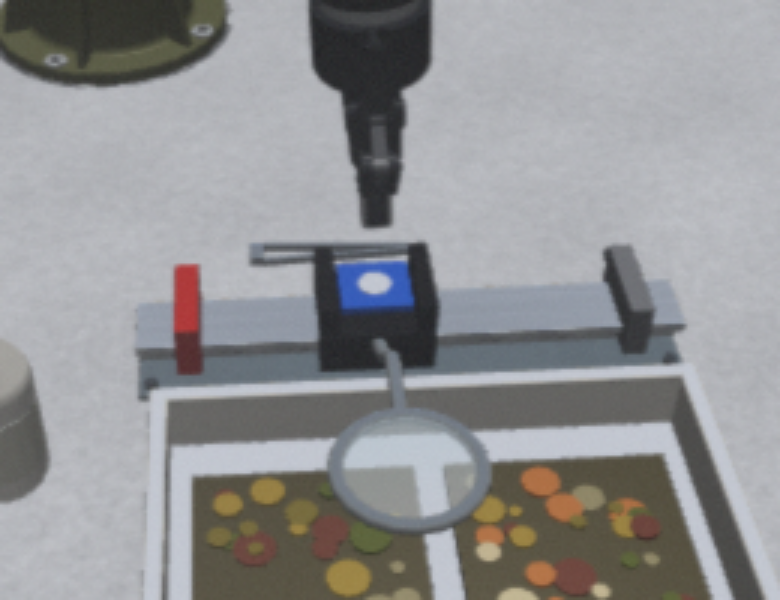

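The tip (375,225) is centred above the white dot (375,283), and everything around it is clear. I go down to just above the pad, then press in small steps while watching the force.

>>> send_rows(
  plan=[
    [0, -0.0055, -0.001, 0.03, 0],
    [0, 0, 0, 0.02, 0],
    [0, 0, 0, 0.004, 0],
    [0, 0, 0, 0, 0],
    [0, 0, 0, 0, 0],
  ],
)

```text
time: 5.2
position: [0.5402, 0.0578, 0.0728]
tcp_rot: [-3.138, -0.054, 1.257]
ft_force: [-0.0, -0.4, 0.5]
opening: -0.0002
gripper_force: 0.0
```

>>> send_rows(
  plan=[
    [0, 0, 0, 0.002, 0],
    [0, 0, 0, 0.002, 0],
    [0, 0, 0, 0.001, 0],
    [0, 0, 0, 0, 0],
    [0, 0, 0, 0, 0],
  ],
)

```text
time: 5.82
position: [0.539, 0.0582, 0.0662]
tcp_rot: [-3.136, -0.053, 1.257]
ft_force: [0.3, -1.1, -0.4]
opening: 0.0
gripper_force: 0.0
```

```bash
python3 go.py
```

```text
5.825 [ 0.076  0.319 -0.442  0.795  0.052  1.961] [0.539  0.0582 0.0662] [-3.136 -0.053  1.257] [ 0.3 -1.1 -0.4]
```

>>> send_rows(
  plan=[
    [0, 0, 0, 0.002, 0],
    [0, 0, 0, 0.002, 0],
    [0, 0, 0, 0.001, 0],
    [0, 0, 0, 0, 0],
    [0, 0, 0, 0, 0],
  ],
)

```text
time: 6.45
position: [0.5394, 0.0584, 0.0617]
tcp_rot: [-3.136, -0.053, 1.257]
ft_force: [-2.0, -0.7, 5.1]
opening: -0.0003
gripper_force: 2.8
```

>>> send_rows(
  plan=[
    [0, 0, 0, 0.001, 0],
    [0, 0, 0, 0.001, 0],
    [0, 0, 0, 0.0005, 0],
    [0, 0, 0, 0, 0],
    [0, 0, 0, 0, 0],
  ],
)

```text
time: 7.08
position: [0.5395, 0.0585, 0.0594]
tcp_rot: [-3.137, -0.054, 1.257]
ft_force: [-1.6, -0.2, 6.8]
opening: 0.0
gripper_force: 3.3
```

```bash
python3 go.py; python3 - <<'E'
from m import *
from workcell import vision
for n in("top","scene"): rep(vision.capture(n))
E
```

```text
7.075 [ 0.077  0.327 -0.45   0.779  0.052  1.962] [0.5395 0.0585 0.0594] [-3.137 -0.054  1.257] [-1.6 -0.2  6.8]
red 222 [ 0.5008 -0.0698  0.0588] 0.059 ((500.7267150878906, -69.91766357421875), (15.796966552734375, 72.95830535888672), 72.57102966308594)
blue 233 [0.549  0.0583 0.0594] 0.0595 ((544.9735717773438, 60.12041473388672), (51.31005859375, 49.617095947265625), 69.1454849243164)
red 147 [ 0.506  -0.0702  0.0605] 0.0604 ((504.2655334472656, -69.52503204345703), (13.288642883300781, 69.72440338134766), 72.8427505493164)
```

The pad is down about 4–5 mm (scene depth 64.6 to 59.5 mm, 7 N) and the carriage has not moved. I push along -tool x, compensating for the tilt in z.

>>> send_rows(
  plan=[
    [0, -0.002, 0, -0.0001, 0],
    [0, -0.004, 0, -0.0002, 0],
    [0, -0.004, 0, -0.0002, 0],
    [0, -0.004, 0, -0.0002, 0],
    [0, -0.004, 0, -0.0002, 0],
  ],
)

```text
time: 7.8
position: [0.5343, 0.0419, 0.0595]
tcp_rot: [-3.137, -0.055, 1.257]
ft_force: [-0.9, 1.3, 6.7]
opening: -0.0004
gripper_force: 3.3
```

```bash
python3 go.py; python3 - <<'E'
from m import *
from workcell import vision
for n in("scene",): rep(vision.capture(n))
E
```

```text
7.8 [ 0.045  0.316 -0.465  0.775  0.053  1.93 ] [0.5343 0.0419 0.0595] [-3.137 -0.055  1.257] [-0.9  1.3  6.7]
blue 230 [0.5439 0.0427 0.0595] 0.0596 ((539.2288818359375, 43.640933990478516), (51.115108489990234, 47.4365119934082), 71.44011688232422)
red 147 [ 0.5059 -0.0702  0.0604] 0.0604 ((504.7342834472656, -69.58940124511719), (13.275035858154297, 70.31515502929688), 73.12946319580078)
```

The carriage follows: it has moved 17 mm, about the same as the tool. I continue.

>>> send_rows(
  plan=[
    [0, -0.004, 0, -0.0002, 0],
    [0, -0.004, 0, -0.0002, 0],
    [0, -0.004, 0, -0.0002, 0],
    [0, -0.004, 0, -0.0002, 0],
    [0, -0.004, 0, -0.0002, 0],
  ],
)

```text
time: 8.48
position: [0.5283, 0.0228, 0.0594]
tcp_rot: [-3.137, -0.055, 1.257]
ft_force: [-0.6, 1.2, 7.3]
opening: 0.0001
gripper_force: 3.3
```

>>> send_rows(
  plan=[
    [0, -0.004, 0, -0.0002, 0],
    [0, -0.004, 0, -0.0002, 0],
    [0, -0.004, 0, -0.0002, 0],
    [0, -0.004, 0, -0.0002, 0],
    [0, -0.004, 0, -0.0002, 0],
  ],
)

```text
time: 9.1
position: [0.5223, 0.0037, 0.0594]
tcp_rot: [-3.137, -0.055, 1.257]
ft_force: [-0.8, 1.1, 7.1]
opening: 0.0002
gripper_force: 3.3
```

```bash
python3 go.py; python3 - <<'E'
from m import *
from workcell import vision
for n in("scene",): rep(vision.capture(n))
E
```

```text
9.1 [-0.027  0.297 -0.493  0.77   0.054  1.857] [0.5223 0.0037 0.0594] [-3.137 -0.055  1.257] [-0.8  1.1  7.1]
blue 225 [0.5328 0.0046 0.0596] 0.0596 ((527.9341430664062, 5.68768310546875), (49.86356735229492, 48.08437728881836), 70.50688934326172)
red 146 [ 0.5061 -0.0702  0.0604] 0.0605 ((503.8627624511719, -69.30055236816406), (13.274063110351562, 70.6416015625), 73.0814437866211)
```

>>> send_rows(
  plan=[
    [0, -0.004, 0, -0.0002, 0],
    [0, -0.004, 0, -0.0002, 0],
    [0, -0.004, 0, -0.0002, 0],
    [0, -0.004, 0, -0.0002, 0],
    [0, -0.004, 0, -0.0002, 0],
  ],
)

```text
time: 9.78
position: [0.5162, -0.0155, 0.0594]
tcp_rot: [-3.138, -0.055, 1.257]
ft_force: [-0.0, 1.5, 7.1]
opening: -0.0001
gripper_force: 3.3
```

>>> send_rows(
  plan=[
    [0, -0.002, 0, -0.0001, 0],
    [0, -0.002, 0, -0.0001, 0],
    [0, -0.002, 0, -0.0001, 0],
    [0, -0.002, 0, -0.0001, 0],
    [0, -0.001, 0, -0.0001, 0],
  ],
)

```text
time: 10.4
position: [0.5139, -0.0232, 0.0595]
tcp_rot: [-3.138, -0.057, 1.258]
ft_force: [0.7, 4.9, 6.2]
opening: -0.0
gripper_force: 3.3
```

```bash
python3 go.py; python3 - <<'E'
from m import *
from workcell import vision
for n in("scene",): rep(vision.capture(n))
E
```

```text
10.4 [-0.081  0.285 -0.509  0.767  0.056  1.803] [ 0.5139 -0.0232  0.0595] [-3.138 -0.057  1.258] [0.7 4.9 6.2]
blue 230 [ 0.5236 -0.0219  0.0595] 0.0596 ((519.4487915039062, -21.069229125976562), (50.14402770996094, 48.54492950439453), 71.69367218017578)
red 153 [ 0.5053 -0.0697  0.0604] 0.0603 ((502.6671447753906, -68.87069702148438), (13.321040153503418, 70.84729766845703), 73.18074035644531)
```

The 4.9 N along the rail and the middles measured about 51 mm apart show the carriage against the stop. I give it one small extra nudge with a hold, then lift straight up.

>>> send_rows(
  plan=[
    [0, -0.001, 0, 0, 0],
    [0, 0, 0, 0, 0],
    [0, 0, 0, 0, 0],
    [0, 0, 0, -0.002, 0],
    [0, 0, 0, -0.002, 0],
  ],
)

```text
time: 11.08
position: [0.5134, -0.0245, 0.0634]
tcp_rot: [-3.138, -0.056, 1.258]
ft_force: [0.6, 2.0, 3.2]
opening: 0.0003
gripper_force: 1.6
```

>>> send_rows(
  plan=[
    [0, 0, 0, -0.003, 0],
    [0, 0, 0, -0.005, 0],
    [0, 0, 0, -0.03, 0],
    [0, 0, 0, -0.06, 0],
    [0, 0, 0, 0, 0],
  ],
)

```text
time: 11.7
position: [0.514, -0.0313, 0.1647]
tcp_rot: [3.14, -0.055, 1.257]
ft_force: [0.4, 0.0, -0.1]
opening: -0.0
gripper_force: 0.0
```

```bash
python3 go.py; python3 - <<'E'
from m import *
from workcell import vision
for n in("top","scene",):
    c=vision.capture(n); rep(c)
cv2.imwrite("pics/end.png",c["frame"][:,:,::-1])
E
```

```text
11.7 [-0.095  0.181 -0.375  1.001  0.053  1.79 ] [ 0.514  -0.0313  0.1647] [ 3.14  -0.055  1.257] [ 0.4  0.  -0.1]
blue 261 [ 0.52   -0.0215  0.0646] 0.0646 ((517.174072265625, -20.283790588378906), (49.81895065307617, 50.576805114746094), 71.10295104980469)
red 153 [ 0.5049 -0.0697  0.0604] 0.0603 ((503.5501403808594, -69.23123168945312), (13.300625801086426, 71.63589477539062), 73.05303955078125)
```

View pics/end.png

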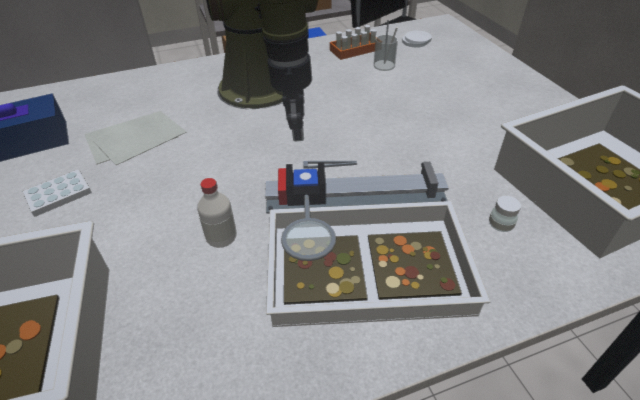

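The picture shows the carriage (305,182) against the red stop (284,185), the pad up at 64.6 mm, the gripper clear and the other objects unmoved.

```bash
python3 -c "
from workcell import ticket; print(ticket.finish_job())"
```

```text
the job is handed in; nothing more can be done
None
```

The carriage now rests against the red stop (middles about 51 mm apart) with the pad up and the brake on; the lens was not touched, the bottle, jar and forceps look unmoved, and the job is handed in at about 12 s with no verdict returned.

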